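Roll a sample tube out of the rotator clips

ROBOT

A 6-joint arm with a two-finger parallel gripper is mounted at the origin on the work surface. World frame = base frame: x ahead of the robot, y to its left, z up, the work surface at z = 0. Lengths are in m, angles in rad, forces in N, time in s.
With the tool pointing down it reaches from about 0.25 to 0.775 m from the base axis. Payload 4 kg.
Tool frame: the origin (TCP) lies midway between the tips of the shut fingers; the grasp point (between the pads) lies 19 mm behind it; z points along the fingers, y is the line along which they close (so a half turn about z gives the same grasp; the last joint's range is limited). The gripper opens to 94 mm and grips with 3 to 60 N. Pads are 16 mm wide; open, the fingers measure 119 mm over their backs; the gripper's body (75 mm by 177 mm) begins 78 mm behind the grasp point.
Start: joints at [1.226, 0.087, 1.371, -0, 1.684, -0.103], TCP at [0.132, 0.534, 0.206] pointing down, gripper open.
Joint ranges: [-3.1, 3.1], [-0.76, 2.03], [0.27, 2.55], [-1.08, 4.22], [0.17, 2.65], [-2.57, 2.57]. Speed limits (rad/s): [2.79, 2.79, 3.14, 3.14, 3.14, 3.14].

INTERFACE

Orientations are given as a unit quaternion [w, x, y, z].
In Python, from station import ctrl gives the robot as it stands. Calls block until the motion is done:
- ctrl.movep(position, orientation): joint-space move of the TCP to a pose.
- ctrl.move_straight(position, feed=0.15, rotation=None, force_limit=None): straight line of the TCP; rotation=None keeps the orientation; feed is the mean speed in m/s. With force_limit (N) it stops when the force on the tool has changed by that much, and returns True; else False.
- ctrl.movej(angles): joint-space move.
- ctrl.command_gripper(opening, squeeze=None): finger opening in m; squeeze is the grip in N (None keeps the last); returns when the fingers have stopped.
- ctrl.pause(seconds).
- ctrl.ik(position, orientation): joint angles nearest the present ones, or None.
- ctrl.capture(name): name is "scene" or "side" or "wrist"; returns (picture, depth): 480x640x3 uint8, red, green, blue; 480x640 float32, m along the optical axis (not along the pixel's ray), 0 where there is no reading.
- ctrl.calibration(name): a dict with "fx", "fy", "cx", "cy" (pixels), "dist_coeffs" ([k1, k2, p1, p2, k3] as OpenCV has them; the pictures are not rectified), "R" (3x3) and "t" (3): a world point X has camera coordinates R X + t. Camera axes: x right, y down, z forward; pixel columns grow to the right and rows downward; lengths in m; the calibration is good to about 2 mm. A picture is of the moment at which its call begins: read the wrist's pose just before it. calibration takes no time and is no camera call; for the wrist camera it gives the pose at the moment of the call.
A pose or a line that the arm cannot do raises ctrl.MotionError and nothing moves.
- ctrl.close_job(): hands the job in; it is judged then, once.
Readings, each from a call of its own:
- ctrl.read_clock(): time.
- ctrl.read_qpos(): joint angles.
- ctrl.read_joint_velocities(): joint speeds.
- ctrl.read_effort(): joint torques, N m.
- ctrl.read_tool_pos(): TCP position.
- ctrl.read_tool_rot(): TCP orientation.
- ctrl.read_ft_force(): force on the tool from outside, world axes, zero at the start.
- ctrl.read_torque(): the same for the moment, N m.
- ctrl.read_grip_width(): finger opening in m.
- ctrl.read_finger_force(): force on a finger pad.
Only numpy, scipy, OpenCV 4.12 (cv2) and the standard library are available. Lean on these libraries where they do the work, as an engineer would, in place of code of your own. Each camera call takes 0.05 s, during which the arm holds its last target. There are 200 camera calls.

TASK

Take the capped sample tube out of the two spring clips on the metal rotator plate: roll it sideways against the sprung leaf jaws and out over them, since the stiff hooks over its top do not let it be pulled straight up (and do not slide it out endways). Then lay it down, without dropping it, in the empty grey plastic V-rest, fully seated and lengthwise along the V. Leave the tube that already lies in the other rest alone.

Things in the scene. Friction and masses are not known exactly. Their poses are not given: they have to be found in the camera images.
- tube_mid (a point): Centre of the sample tube in the clips, on its axis at mid-length. White plastic tube lying level: 30 mm diameter, 140 mm long overall, 0.06 to 0.13 kg. Its y axis runs along the tube towards the cap; x and z turn as it rolls. The plain 30 mm body spans y = -55 to +52 mm, the conical end -70 to -55 mm, the black cap (34 mm diameter) +52 to +70 mm.
- clip_seat (a point): Where the tube's axis lies when held, midway between the two clips, 55 mm above the table. x level across the tube, y along it, z up. -x is the sprung side, where the tube comes out: towards the robot, give or take a yaw of 0.5 rad. The clips, 12 mm wide, stand at y = -34 and +34 mm; the 56 mm between them is free for fingers. Saddles bear the tube 15 mm below its axis.
- clip_hooks (a point): Lower front edge of the two rigid steel hooks, midway between the clips: 2 mm in front (-x) of the seat and 16.5 mm above it; same axes. Each clip's hook (4 mm thick) runs back from here over the tube's top to a rigid wall behind it, whose face is 15.5 mm behind the seat. Once the tube is 20 mm out towards -x, it is clear of the hooks.
- plate_top (a point): Middle of the top of the plate that carries the clips: aluminium, 130 x 130 mm, 14 mm thick, fixed to the table. Axes as for clip_seat, which is 15 mm behind (+x) this point and 41 mm above it.
- jaw_r (a joint): Sprung steel leaf in front of the tube at y = -34 mm: 0 closed, grows as it folds out to -x, at most 1.5 rad; springs back. Hinged 17 mm in front of the seat and 26 mm below it; reaches 6.5 mm above it; its face is 0.75 mm off the tube.
- jaw_l (a joint): The same leaf at y = +34 mm. Pushing the tube level towards -x past both leaves takes about 4 to 8 N. Past 20 mm out they lie under the tube and press it upwards with up to about 6 N; from 45 mm out they no longer hold it back, and it can be lifted away.
- rest_b_seat (a point): Where a tube's axis lies in the empty V-rest, 50 mm above the table, midway along it. x level across the V, y along it, z up. Two 90 degree V uprights, 10 mm wide, at y = -30 and +30 mm; 50 mm free between them for fingers. The V's mouth is about 40 mm wide, level with the axis. The cap (at either end) must stay outside the uprights: up to 17 mm off the middle along y is free.
- rest_b_base (a point): Middle of the top of that empty rest's base: grey plastic, 80 x 100 mm, 12 mm thick, fixed to the table; 38 mm below the seat point.
- rest_a_seat (a point): The same point of the other, identical V-rest, which is occupied by the other tube.
- spare_mid (a point): Centre of the other tube, same shape as the first, lying in the occupied rest. It is to be left alone.
- tube: The sample tube in the clips as a body; its origin and axes are those of point tube_mid.
Things that resemble listed ones, but are neither listed nor needed, are in the scene too. Leave any pink look-alike of the tube alone.

How it is judged:
At the end, for the whole second after the job is handed in: The tube lies at rest and released in the empty V-rest: its axis within 6 mm of the seat sideways and in height, its middle within 20 mm along the V, its axis within 0.12 rad of the V; the other tube is within 10 mm of where it was (x of tube_mid in the frame of rest_b_seat between -0.006 and 0.006 m and y of tube_mid in the frame of rest_b_seat between -0.02 and 0.02 m and z of tube_mid in the frame of rest_b_seat between -0.006 and 0.006 m and angle between the y axis of tube_mid and the y axis of rest_b_seat, either way round below 0.12 rad and linear speed of tube below 0.02 m/s and distance of spare_mid from where it was at the start of the episode below 0.01 m); the robot touches nothing.
It fails at once if the tube is forced straight up past the hooks (its axis 14 to 35 mm above the seat while within 10 mm of it sideways and 60 mm lengthwise) (z of tube_mid in the frame of clip_seat between 0.014 and 0.035 m and x of tube_mid in the frame of clip_seat between -0.01 and 0.01 m and y of tube_mid in the frame of clip_seat between -0.06 and 0.06 m).
It fails at once if the tube is pulled out endways (its middle more than 40 mm along the clips while still within 10 mm of the seat sideways and in height) (z of tube_mid in the frame of clip_seat between -0.01 and 0.01 m and x of tube_mid in the frame of clip_seat between -0.01 and 0.01 m and (y of tube_mid in the frame of clip_seat above 0.04 m or y of tube_mid in the frame of clip_seat below -0.04 m) and distance between tube_mid and clip_seat below 0.08 m).
It fails at once if the tube is dropped (moves faster than 0.75 m/s with no finger on it, a fall of about 30 mm) (linear speed of tube above 0.75 m/s and contact force between tube and the fingers below 0.05 N).
It fails at once if the other tube is moved more than 15 mm (distance of spare_mid from where it was at the start of the episode above 0.015 m).
It also fails if it takes over 48 s, if anything falls off the work surface, if the arm or the gripper's body presses on something with over 40 N, if the wrist force passes 120 N, or if a joint passes its speed limit or range.

## Working session

There is one attempt and no reset: what is moved stays moved. The work goes in short steps, each a Python script; the robot and the scene stay as the last script left them, time stands still between calls to the robot, and variables do not carry over. Pictures are saved under pics/ and viewed, at most 10 in all, crops included, and the job is handed in when it is done.

```bash
mkdir -p pics; ls; python3 - <<'E'
from station import ctrl
import cv2,numpy as np
for n in ["scene","side"]:
    im,d=ctrl.capture(n); cv2.imwrite(f"pics/{n}0.png",im[:,:,::-1]); np.savez(f"{n}0.npz",im=im,d=d)
    c=ctrl.calibration(n); print(n,{k:np.round(v,4).tolist() for k,v in c.items()}, "C",-np.array(c["R"]).T@np.array(c["t"]))
print(ctrl.read_clock(),ctrl.read_tool_rot())
E
```

```text
pics
scene {'fx': 500.867, 'fy': 500.867, 'cx': 322.8282, 'cy': 238.516, 'dist_coeffs': [-0.0185, 0.0, 0.0, 0.0, 0.0], 'R': [[0.4338, 0.9008, -0.0161], [0.7083, -0.352, -0.6119], [-0.5568, 0.2541, -0.7908]], 't': [-0.319, -0.2945, 1.3672]} C [ 1.1082995  -0.16365079  0.89585458]
side {'fx': 495.0633, 'fy': 495.0633, 'cx': 314.4929, 'cy': 240.7951, 'dist_coeffs': [-0.1065, 0.0, 0.0, 0.0, 0.0], 'R': [[0.8644, -0.5028, -0.0049], [-0.3666, -0.6235, -0.6906], [0.3442, 0.5987, -0.7233]], 't': [-0.427, 0.3054, 0.9723]} C [ 0.14640931 -0.60646386  0.91204058]
0.1 [-2.07573141e-04  1.20593437e-01  9.92701524e-01 -9.29658696e-04]
```

View pics/scene0.png

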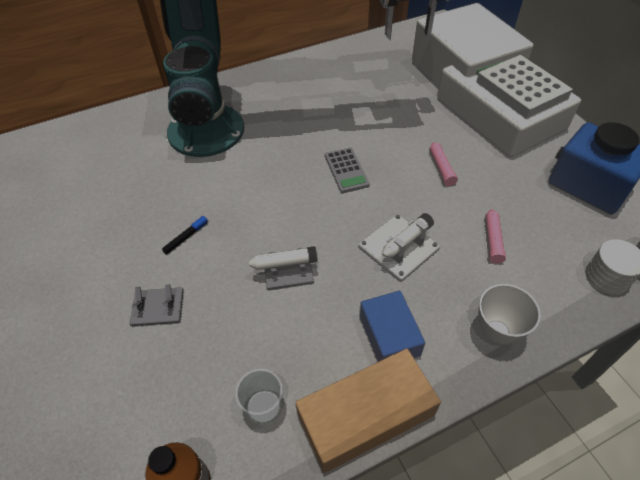

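View pics/side0.png

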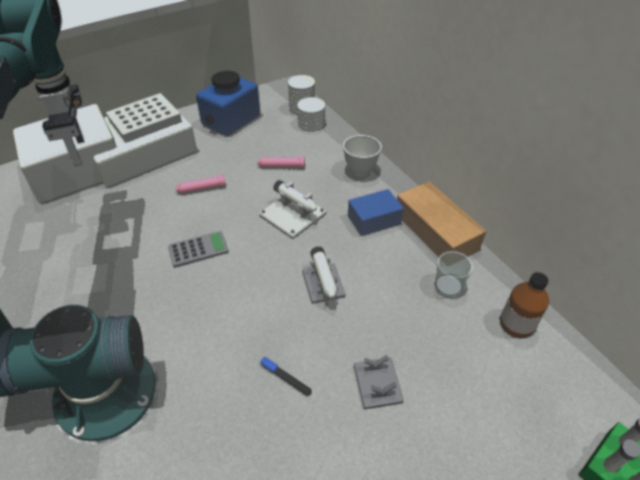

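The scene view shows the clip plate with its tube around (400,246) with the cap at (425,220), the occupied rest at (287,265), and the empty rest at (157,305). The side view shows the same items at (293,205), (323,278) and (378,382).

```bash
cat > h.py <<'E'
from station import ctrl
import cv2,numpy as np
from scipy.spatial.transform import Rotation as Ro
def rays(c,uv):
    K=np.array([[c["fx"],0,c["cx"]],[0,c["fy"],c["cy"]],[0,0,1]])
    n=cv2.undistortPoints(np.array(uv,float).reshape(-1,1,2),K,np.array(c["dist_coeffs"])).reshape(-1,2)
    R=np.array(c["R"]);t=np.array(c["t"])
    return -R.T@t, np.c_[n,np.ones(len(n))]@R   # directions with unit depth
def plane(c,uv,z):
    C,D=rays(c,uv); return C+D*((z-C[2])/D[:,2])[:,None]
def cloud(c,d):
    v,u=np.nonzero(d>0); C,D=rays(c,np.c_[u,v]); return C+D*d[v,u][:,None],u,v
def quat(yaw): # tool down, tool y axis (closing line) at world angle yaw
    y=np.array([np.cos(yaw),np.sin(yaw),0]);z=np.array([0,0,-1.]);x=np.cross(y,z)
    q=Ro.from_matrix(np.c_[x,y,z]).as_quat(); return np.r_[q[3],q[:3]]
E
python3 - <<'E'
from h import *
S=ctrl.calibration("scene");D=ctrl.calibration("side")
print("plate",plane(S,[(360,245),(398,217),(438,246),(402,276)],.014).round(3).tolist(),plane(D,[(262,212),(293,235),(326,213)],.014).round(3).tolist())
print("restb",plane(S,[(136,290),(182,288),(181,321),(131,324)],.012).round(3).tolist(),plane(D,[(355,362),(394,358),(403,402),(365,407)],.012).round(3).tolist())
for n,c in(("scene",S),("side",D)):
    f=np.load(n+"0.npz"); P,u,v=cloud(c,f["d"]); im=f["im"][v,u]
    print(n,"table z",np.median(P[(abs(P[:,0]-.45)<.2)&(abs(P[:,1])<.2),2]))
    for nm,ctr in(("plate",(.48,.09)),("b",plane(c,[(157,306) if n=="scene" else (379,383)],.012)[0,:2])):
        m=np.hypot(P[:,0]-ctr[0],P[:,1]-ctr[1])<.09
        for lo,hi in((.008,.02),(.03,.06),(.06,.09)):
            q=P[m&(P[:,2]>lo)&(P[:,2]<hi)]; print(nm,lo,hi,len(q),q.mean(0).round(3) if len(q) else "")
# wrist cam offset
W=ctrl.calibration("wrist"); R=np.array(W["R"]);t=np.array(W["t"])
print("wrist C",-R.T@t,"axis",R[2],"tcp",ctrl.read_tool_pos(),W["fx"])
E
```

```text
plate [[0.54, 0.185, 0.014], [0.508, 0.301, 0.014], [0.618, 0.337, 0.014], [0.651, 0.225, 0.014]] [[0.507, 0.299, 0.014], [0.537, 0.182, 0.014], [0.651, 0.21, 0.014]]
restb [[0.435, -0.288, 0.012], [0.473, -0.2, 0.012], [0.547, -0.223, 0.012], [0.51, -0.315, 0.012]] [[0.474, -0.2, 0.012], [0.548, -0.234, 0.012], [0.505, -0.322, 0.012], [0.436, -0.292, 0.012]]
scene table z 0.0012229000575311733
plate 0.008 0.02 236 [0.538 0.039 0.013]
plate 0.03 0.06 143 [0.547 0.048 0.053]
plate 0.06 0.09 303 [0.536 0.046 0.065]
b 0.008 0.02 1434 [ 0.496 -0.258  0.013]
b 0.03 0.06 239 [ 0.486 -0.257  0.042]
b 0.06 0.09 0 
side table z -0.0004866418495118041
plate 0.008 0.02 303 [0.506 0.038 0.012]
plate 0.03 0.06 128 [0.527 0.046 0.053]
plate 0.06 0.09 222 [0.534 0.046 0.064]
b 0.008 0.02 1487 [ 0.486 -0.263  0.011]
b 0.03 0.06 257 [ 0.49  -0.259  0.041]
b 0.06 0.09 0 
wrist C [0.05187313 0.55383325 0.3831629 ] axis [ 0.26589186 -0.0670945  -0.96166514] tcp [0.13154339 0.53356807 0.20443763] 332.01227709733973
```

```bash
python3 - <<'E'
from h import *
def look(nm,x,y,yaw,z=.25):
    best=None
    for k in (0,np.pi,-np.pi):
        j=ctrl.ik([x,y,z],quat(yaw+k)); 
        if j is not None: print(nm,k,np.round(j,2))
    q=quat(yaw)
    ctrl.movep([x,y,z],q); ctrl.pause(.3)
    c=ctrl.calibration("wrist"); im,d=ctrl.capture("wrist")
    np.savez(nm+".npz",im=im,d=d,**c); cv2.imwrite(f"pics/{nm}.png",im[:,:,::-1])
    print(ctrl.read_clock())
look("wclip",.56,.22,.29); look("wrest",.49,-.258,-.4)
E
```

```text
wclip 0 [ 0.28  0.2   1.16 -0.    1.79 -0.01]
2.375
wrest 0 [-0.59  0.09  1.28 -0.    1.77 -0.19]
4.4833
```

View pics/wclip.png

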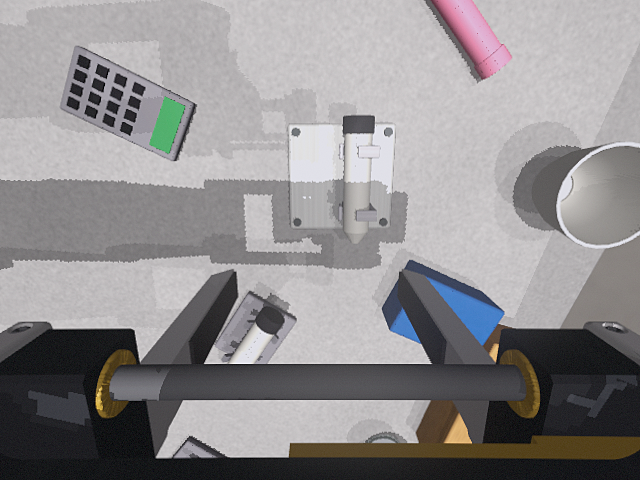

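View pics/wrest.png

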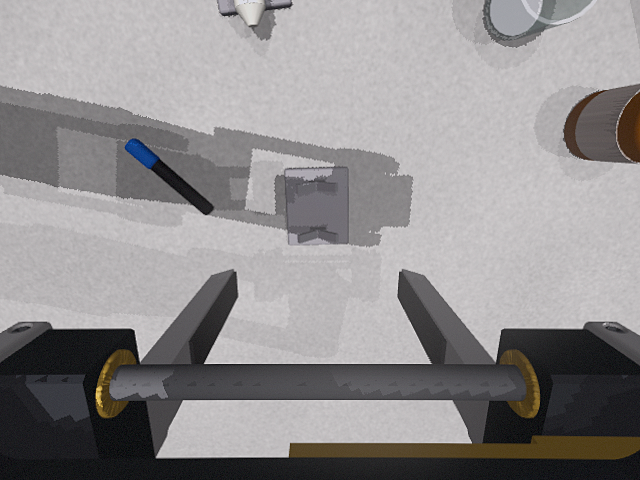

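The clip view has the plate corners at about (289,124) to (394,229). The tube's cap is at (358,124), its tip at (355,240), and the hooks at (368,151) and (368,213) on the far side. In the rest view the base spans about (285,168) to (348,244), and its uprights are at (318,187) and (317,236).

```bash
python3 - <<'E'
from h import *
for nm,ctr,zt in(("wclip",(.58,.26),.014),("wrest",(.491,-.258),.012)):
    c=dict(np.load(nm+".npz")); P,u,v=cloud(c,c["d"]); m=np.hypot(P[:,0]-ctr[0],P[:,1]-ctr[1])<.12
    print(nm,"tool yaw table z",np.median(P[(np.hypot(P[:,0]-ctr[0],P[:,1]-ctr[1])<.2),2]))
    q=P[m&(abs(P[:,2]-zt)<.005)]
    # keep the biggest blob
    M=np.zeros(c["d"].shape,np.uint8); k=m&(P[:,2]>zt-.005)&(P[:,2]<.1); M[v[k],u[k]]=255
    M=cv2.morphologyEx(M,cv2.MORPH_OPEN,np.ones((3,3)))
    cs,_=cv2.findContours(M,cv2.RETR_EXTERNAL,cv2.CHAIN_APPROX_NONE); print([cv2.contourArea(a) for a in cs],len(q),np.median(q[:,2]))
    rc=cv2.minAreaRect((q[:,:2]*1000).astype(np.float32)); print("plate rect",rc, np.percentile(q[:,:2],[1,99],axis=0).round(3).tolist())
    if nm=="wclip":
        white=c["im"][v,u].min(1)>0
        t=P[m&(P[:,2]>.06)&(P[:,2]<.09)]
        print("above .06",len(t),t.mean(0),np.percentile(t[:,2],[5,50,95]))
        vx,vy,x0,y0=cv2.fitLine(t[:,:2].astype(np.float32),cv2.DIST_HUBER,0,.001,.001).ravel(); print("line",vx,vy,x0,y0,np.arctan2(vy,vx)-np.pi/2)
        s=(t[:,:2]-[x0,y0])@[vx,vy]; print("ends",np.percentile(s,[.5,99.5]))
    else:
        t=P[m&(P[:,2]>.025)&(P[:,2]<.07)]; print("uprights",len(t),t.mean(0),t[:,2].max()); r2=cv2.minAreaRect((t[:,:2]*1000).astype(np.float32));print(r2)
    cn=[(289,124),(395,124),(394,229),(289,229)] if nm=="wclip" else [(286,168),(348,167),(348,244),(286,245)]
    X=plane(c,cn,zt)[:,:2]; print("corner ctr",X.mean(0),np.linalg.norm(np.diff(X,axis=0),axis=1), "y-axis yaw",[np.arctan2(*(X[a]-X[b])[::-1])-np.pi/2 for a,b in((0,3),(1,2))],[np.arctan2(*(X[a]-X[b])[::-1]) for a,b in((1,0),(2,3))])
E
```

```text
wclip tool yaw table z 0.07042066668530828
[11317.5] 7710 0.01345820761573513
plate rect ((574.9312133789062, 264.6505126953125), (129.99661254882812, 129.17800903320312), 16.588571548461914) [[0.502, 0.193], [0.646, 0.337]]
above .06 3462 [0.58670099 0.27634387 0.06800338] [0.06124577 0.06815027 0.07526759]
line 0.29380316 -0.9558659 0.586701 0.27634388 -2.8433895
ends [-0.06142991  0.07343964]
corner ctr [0.57631838 0.26406523] [0.12535427 0.12850088 0.13548603] y-axis yaw [np.float64(0.2667108897090549), np.float64(0.34559808545943316)] [np.float64(0.2898597016452485), np.float64(0.2906376977040241)]
wrest tool yaw table z 0.2939869449300025
[4668.5] 3970 0.011520352452733501
plate rect ((486.95361328125, -258.0107116699219), (100.44990539550781, 79.89376068115234), 68.71429443359375) [[0.439, -0.311], [0.536, -0.203]]
uprights 783 [ 0.48739938 -0.2568812   0.03987427] 0.05089633585768555
((486.9164123535156, -257.7884826660156), (70.35701751708984, 49.063961029052734), 68.772216796875)
corner ctr [ 0.48739472 -0.25696103] [0.07638272 0.09931675 0.08153122] y-axis yaw [np.float64(-0.42559605903385256), np.float64(-0.373827439842231)] [np.float64(-0.3835204166659575), np.float64(-0.38215826800555724)]
```

Heights and sizes match what was given (plate 130x129 mm, base 100x80 mm). The tube axis agrees with the seat inferred from the plate, about (0.589, 0.269) at yaw 0.29. Next I grasp with a light grip.

```bash
cat >> h.py <<'E'
seat=np.array([.5894,.2688]); yc=.2905; ex=np.array([np.cos(yc),np.sin(yc)])
rb=np.array([.487,-.2578]); yr=-.376
def st(m): print(m,ctrl.read_clock(),"tcp",np.round(ctrl.read_tool_pos(),4),"F",np.round(ctrl.read_ft_force(),2),"w",round(float(ctrl.read_grip_width()),4),"fp",np.round(ctrl.read_finger_force(),2))
E
python3 - <<'E'
from h import *
q=quat(yc)
ctrl.command_gripper(.062,5)
ctrl.movep([*seat,.2],q); st("above")
print(ctrl.move_straight([*seat,.10],.15), ctrl.move_straight([*seat,.036],.06,force_limit=8)); st("down")
ctrl.command_gripper(.02,5); st("grip")
c=ctrl.calibration("wrist"); im,d=ctrl.capture("wrist"); cv2.imwrite("pics/grip.png",im[:,:,::-1])
E
```

```text
above 7.1 tcp [0.5899 0.2676 0.2003] F [-0.18 -0.28 -0.6 ] w 0.0619 fp 0.0
False False
down 9.1333 tcp [0.5898 0.2689 0.0367] F [-0.4  -0.07 -0.38] w 0.0622 fp 0.0
grip 9.7333 tcp [0.5902 0.2691 0.0362] F [ 2.34  0.55 -0.41] w 0.0295 fp 5.0
```

View pics/grip.png

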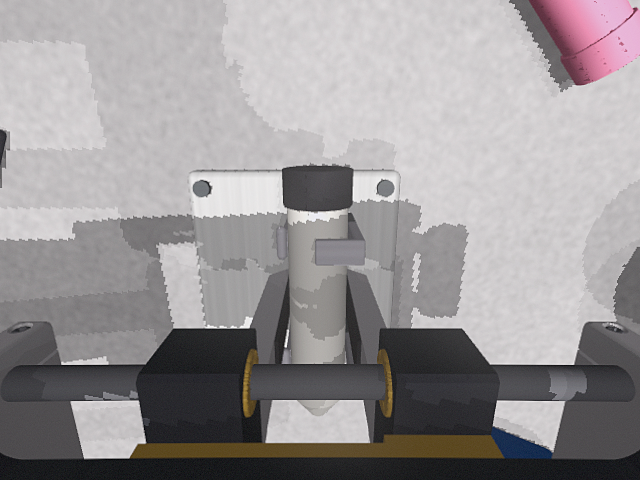

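The picture shows the fingers on either side of the tube between the clips, with the hook at (340,250) and the leaf at (282,240). The grip width of 29.5 mm is right. Now I roll it out towards -x, then lift.

```bash
python3 - <<'E'
from h import *
ctrl.command_gripper(.02,30); st("grip30")
p0=np.array(ctrl.read_tool_pos())
for d in (.008,.02,.035,.056):
    r=ctrl.move_straight([*(p0[:2]-ex*d),p0[2]+.0005],.05,force_limit=30); st(f"out {d} {r}")
    if r: break
else:
    r=ctrl.move_straight([*(p0[:2]-ex*.056),.10],.06,force_limit=25); st(f"up {r}")
    im,d=ctrl.capture("wrist"); cv2.imwrite("pics/out.png",im[:,:,::-1])
E
```

```text
grip30 10.0 tcp [0.5901 0.269  0.0363] F [ 2.83  1.54 -0.52] w 0.029 fp 30.0
out 0.008 False 10.3 tcp [0.5831 0.2669 0.0369] F [ 4.88  2.2  -1.95] w 0.0292 fp 30.0
out 0.02 False 10.6917 tcp [0.5728 0.2637 0.0383] F [5.19 1.73 0.91] w 0.0291 fp 30.0
out 0.035 False 11.1417 tcp [0.5576 0.2592 0.0383] F [3.01 0.69 3.28] w 0.0295 fp 30.0
out 0.056 False 11.7083 tcp [0.5347 0.2525 0.0351] F [ 0.77  0.53 -0.94] w 0.0292 fp 30.0
up False 12.9083 tcp [0.5361 0.2528 0.0993] F [-0.04 -0.18 -0.77] w 0.0297 fp 30.0
```

```bash
python3 - <<'E'
from h import *
p=np.array(ctrl.read_tool_pos())
ctrl.move_straight([p[0],p[1],.25],.15); ctrl.pause(.3); st("high")
c=ctrl.calibration("wrist"); im,d=ctrl.capture("wrist"); cv2.imwrite("pics/held.png",im[:,:,::-1])
P,u,v=cloud(c,d); p=np.array(ctrl.read_tool_pos()); ey=np.array([-ex[1],ex[0]])
L=np.c_[(P[:,:2]-p[:2])@ex,(P[:,:2]-p[:2])@ey,P[:,2]-p[2]]
for lo in range(-70,80,10):
    m=(abs(L[:,0])<.02)&(abs(L[:,1]-lo/1000-.005)<.005)&(L[:,2]>-.02)&(L[:,2]<.05)
    if m.sum()>5: print(lo,m.sum(),"x",np.percentile(L[m,0],[2,98]).round(4),"top",np.percentile(L[m,2],95).round(4))
E
```

```text
high 14.4083 tcp [0.5358 0.2528 0.2493] F [ 0.89  1.15 -1.87] w 0.0291 fp 30.0
-70 85 x [-0.0074  0.0037] top 0.0291
-60 316 x [-0.0111  0.0079] top 0.0333
-40 78 x [-0.0162  0.013 ] top 0.0282
-30 798 x [-0.0153  0.0121] top 0.0333
-20 941 x [-0.0155  0.0125] top 0.0333
-10 1126 x [-0.0162  0.0131] top 0.0422
0 1504 x [-0.0175  0.0144] top 0.0458
10 1774 x [-0.0196  0.0196] top 0.0456
20 1128 x [-0.0156  0.0121] top 0.0334
30 1220 x [-0.0155  0.0124] top 0.0336
40 1270 x [-0.0156  0.0121] top 0.0335
50 1434 x [-0.0171  0.0141] top 0.0352
60 1812 x [-0.0169  0.0139] top 0.0352
```

View pics/held.png

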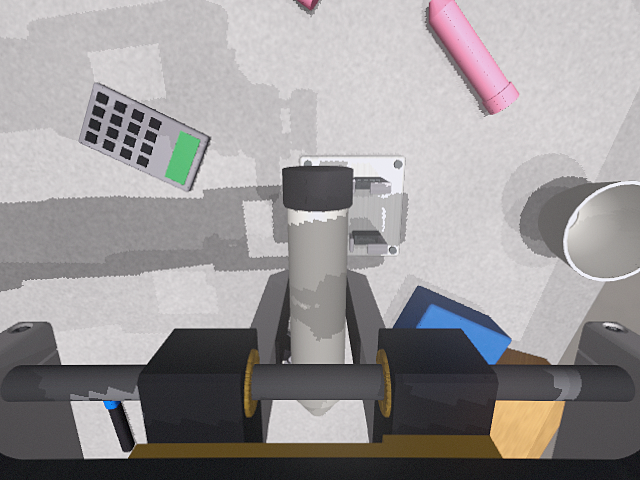

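The tube is held level and centred, with its axis 18.5 mm above the TCP. The wrist view is biased by about 1.5 mm along tool y, so I correct the rest pose by that amount.

```bash
python3 - <<'E'
from h import *
g=rb+.0015*np.array([np.cos(yr),np.sin(yr)]); q=quat(yr)
ctrl.movep([*g,.2],q); st("above")
ctrl.move_straight([*g,.06],.12); ctrl.pause(.2); st("near")
r=ctrl.move_straight([*g,.029],.03,force_limit=4); st(f"down {r}")
E
```

```text
above 16.325 tcp [ 0.4889 -0.2576  0.2002] F [-0.12 -0.2  -0.79] w 0.0293 fp 30.0
near 17.8417 tcp [ 0.4888 -0.2586  0.0608] F [ 0.23 -0.13 -0.87] w 0.0292 fp 30.0
down True 18.7083 tcp [ 0.4886 -0.2584  0.0316] F [ 1.64 -1.39  2.34] w 0.029 fp 30.0
```

```bash
python3 - <<'E'
from h import *
p=np.array(ctrl.read_tool_pos())
ctrl.command_gripper(.02,4); ctrl.pause(.2); st("soft")
ctrl.command_gripper(.05); ctrl.pause(.2); st("open")
r=ctrl.move_straight([p[0],p[1],.12],.06,force_limit=8); print(r)
ctrl.move_straight([p[0],p[1],.25],.15); ctrl.pause(.4); st("up")
c=ctrl.calibration("wrist"); im,d=ctrl.capture("wrist"); cv2.imwrite("pics/placed.png",im[:,:,::-1])
P,u,v=cloud(c,d); e=np.array([np.cos(yr),np.sin(yr)]);f=np.array([-e[1],e[0]])
L=np.c_[(P[:,:2]-rb)@e,(P[:,:2]-rb)@f,P[:,2]]
for lo in range(-80,80,10):
    m=(abs(L[:,0])<.025)&(abs(L[:,1]-lo/1000-.005)<.005)&(L[:,2]>.055)&(L[:,2]<.1)
    if m.sum()>5: print(lo,m.sum(),"x",np.percentile(L[m,0],[2,98]).round(4),"top",np.percentile(L[m,2],95).round(4))
E
```

```text
soft 19.125 tcp [ 0.4886 -0.2584  0.0315] F [ 4.81 -2.17  3.86] w 0.0299 fp 4.0
open 19.8583 tcp [ 0.4874 -0.2577  0.0307] F [ 0.14  0.19 -0.12] w 0.0503 fp 0.0
False
up 22.9167 tcp [ 0.4885 -0.2583  0.2496] F [ 0.49  0.24 -0.02] w 0.0499 fp 0.0
-70 69 x [-0.0085  0.009 ] top 0.061
-60 160 x [-0.0125  0.0136] top 0.0649
-50 195 x [-0.0124  0.0136] top 0.0651
-40 187 x [-0.0123  0.0135] top 0.0649
-30 201 x [-0.0134  0.0133] top 0.065
-20 202 x [-0.0133  0.0133] top 0.0653
-10 203 x [-0.0133  0.0131] top 0.0651
0 213 x [-0.0131  0.0131] top 0.0651
10 208 x [-0.013   0.0129] top 0.0651
20 216 x [-0.013   0.0128] top 0.065
30 233 x [-0.0129  0.0138] top 0.0651
40 233 x [-0.0139  0.0138] top 0.0652
50 258 x [-0.0148  0.0147] top 0.0669
60 224 x [-0.0147  0.0146] top 0.0669
```

View pics/placed.png

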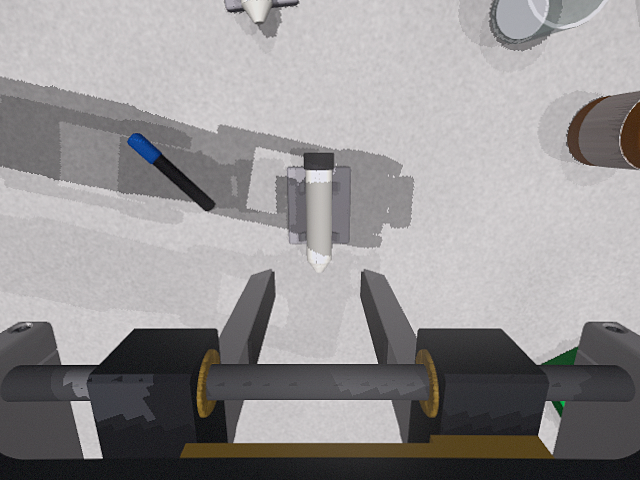

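The tube lies in the V from (318,155) to (318,270), level with its top at 65 mm, so its axis is at 50 mm. It is centred on the rest, and the fingers are clear of it.

```bash
python3 -c "
from station import ctrl
print(ctrl.close_job())"
```

```text
the job is handed in; nothing more can be done
None
```

I rolled the tube out over the leaf jaws and laid it in the empty V-rest. The last wrist view showed it level and centred with its axis at 50 mm, and I handed the job in after about 23 s; no verdict came back.

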